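# Hang the loose tape roll on the turning tape tree

## Task

Turn the tape tree by its top bar or its branches until the empty branch points at the robot's side of the table, and only then take the loose roll of masking tape and hang it on that branch, pushed down flat on the branch's round seat. Leave the tree turned that way, let go of everything, and leave the two ink tins and the ink roller where they are.

Things in the scene. Friction and masses are not known exactly. Their poses are not given: they have to be found in the camera images.
- tape: The loose roll of masking tape, cream, lying flat on the table: outside diameter 92 mm, 24 mm high, hole 44 mm clear, so the wall is 24 mm thick and can be pinched from above with one finger in the hole. 60 to 120 g. Origin: centre of its underside; z along the hole (up while it lies flat).
- tape_middle (a point): Centre of the loose roll's hole, 12 mm above its underside.
- mast (a joint): Turn of the tree's mast about its vertical axis, rad, counter-clockwise from above positive. At 0 or 6.283 the empty branch points to world -x, the robot's side of the table; at 1.571 to -y; at 3.142 to +x. It turns freely either way with slight friction (0.06 N m) and stays where it is left. Starts lie at least 0.8 rad from facing.
- turn_bar (a point): Middle of the dark wooden bar on top of the mast, on the turning axis, 222 mm above the table, at the height to grip. The bar is 74 mm long, 14 mm wide, 30 mm high; its top lies 12 mm above this point, a brass disc (44 mm diameter) 18 mm below it. It turns with the mast; its length, this point's x axis, lies in line with the empty branch, +x away from it.
- empty_branch: The one empty branch: a round peg, 12 mm diameter, 80 mm long, round tip, rising outward at 70 degrees above level from a flat round seat of 84 mm diameter. Origin: centre of the seat's upper face, 90 mm from the mast's axis and 90 mm above the table; z up along the peg; x uphill across the seat, towards the mast. A seated roll has 16 mm of play about the peg.
- tape_tree: The tape tree's fixed foot, a dark wooden disc of 124 mm diameter; origin at the centre of its underside, on the turning axis. The tree is 234 mm high, its mast 26 mm thick. Four branches 90 degrees apart; three carry fixed rolls of the same tape, which turn with the tree. Rolls reach 150 mm from the axis and down to 65 mm above the table, pegs 170 mm up.
- red_tin: Tin of ink with a red band and white lid, 65 mm diameter, 37 mm high, standing close to the loose roll (gap 8 mm or more); origin at the centre of its underside. To be left alone.
- black_tin: Tin of ink with a black band and white lid, 65 mm diameter, 37 mm high, standing close to the loose roll (gap 8 mm or more); origin at the centre of its underside. To be left alone.
- roller: Ink roller with a red handle and black rubber cylinder, 83 x 174 x 34 mm, long along its y axis, lying on the other side of the table; origin at the centre of its underside. To be left alone.
There are look-alikes about, which are no part of the job. What is shaped like the tape but turquoise is not meant.

How it is judged:
By the outcome, as a careful person would: the job done as asked, in the order asked, and still so for the second after the job is handed in, with the robot touching nothing.
It also fails if it takes over 72 s, if anything falls off the work surface, if the arm or the gripper's body presses on something with over 40 N, if the wrist force passes 120 N, or if a joint passes its speed limit or range.

## Robot

A 6-joint arm with a two-finger parallel gripper is mounted at the origin on the work surface; the furniture and walls round the work are solid. World frame = base frame: x ahead of the robot, y to its left, z up, the work surface at z = 0. Lengths are in m, angles in rad, forces in N, time in s.
With the tool pointing down it reaches from about 0.3 to 0.775 m from the base axis. Payload 14.6 kg.
Tool frame: the origin (TCP) lies at the very end of the fingers, on their centre line; the grasp point (between the pads) lies 19 mm behind it; z points along the fingers, x is the direction in which the jaws open and shut, and the axes are right-handed (so a half turn about z gives the same grasp; the last joint's range is limited). The gripper opens to 94 mm and grips with 3 to 60 N. Pads are 16 mm wide; open, the fingers measure 119 mm over their backs; the gripper's body (75 mm by 177 mm) begins 78 mm behind the grasp point.
Start: joints at [-1.324, 0.3, 1.521, -0, 1.321, -0.067], TCP at [0.17, -0.523, 0.205] pointing down, gripper open.
Joint ranges: [-3.03, 3.03], [-0.79, 2.21], [0.23, 2.52], [-1.04, 4.18], [0, 3.07], [-2.55, 2.55]. Speed limits (rad/s): [2.22, 2.22, 2.57, 3.14, 3.14, 3.14].

## Interface

Orientations are given as [roll, pitch, yaw] about the fixed x, y, z axes, in that order (R = Rz(yaw) Ry(pitch) Rx(roll)).
In Python, from station import ctrl gives the robot as it stands.
- The arm moves only by the shell command python3 -m inch 'ROWS' [FORCE]. ROWS is JSON, one flat list of numbers, 7 for each row, row after row: the shift along the tool's x, y, z in cm, then the turn, a rotation vector about the tool's x, y, z in rad, then the opening, from 0 (shut) to 1 (fully open). In form: [tx, ty, tz, wx, wy, wz, claw, tx, ty, tz, wx, wy, wz, claw, ...]. A call has 1 to 20 rows; each row shifts and turns the commanded pose from where the row before left it, along the tool's axes as they then stand; what a row does not reach is not made up. A row lasts 1/8 s, in which the tool goes at most 62.5 mm and 10.7 degrees, less where a joint would pass 70% of its speed; a pose out of reach is approached as far as the arm can. A call is refused whole if a number of a shift passes 6.25 or a number of a turn 0.188, either way. A call with a gripper value outside its range is refused whole. The fingers move at their own pace and stop on an object; FORCE is the grip in N (left out, the last holds). Time passes only in rows, so rows that do not move let the fingers close. It gives the time, the measured TCP pose, the force and the opening at its end, in the units of the state.
- ctrl.get_obs(): the state, without advancing time (a new reading comes with each control period).
- ctrl.camera(name): name is "scene" or "top"; returns (picture, depth): 400x640x3 uint8, red, green, blue; 400x640 float32, m along the optical axis (not along the pixel's ray), 0 where there is no reading.
- ctrl.camera_params(name): a dict with "vertical_fov" (degrees; the focal length in pixels is half the picture's height over the tangent of half this angle, whatever the lens; pixels are square), "cx", "cy" (the principal point, pixels), "distortion" ([k1, k2, p1, p2, k3] as OpenCV has them; the pictures are not rectified), "camera_from_world" (4x4, takes a point from world to camera coordinates). Camera axes: x right, y down, z forward; pixel columns grow to the right and rows downward; lengths in m; the calibration is good to about 2 mm. A picture is of the moment at which its call begins. camera_params takes no time and is no camera call.
- ctrl.hand_in(): hands the job in, once; it reports no verdict.
Trained networks look in the newest picture that a camera, given by its name, has taken for a name from the list of things; names that differ only in an ending like _2 or _b are one class to them, and where a whole thing is asked for, a point or a joint stands for the part that bears it (a point fixed in the world has none). Each returns a list of dicts, best first, with "score" (0 to 1); they miss things now and then, are a little off and sometimes report something else, mostly with a low value. They report only what shows in the picture. A call takes as long as a camera call. They do not tell look-alikes from the thing itself.
- ctrl.spot_in(camera, label): "bbox" ([centre column, centre row, width, height] in pixels, round what is visible of it).
- ctrl.place_of(camera, label): "centre" ([column, row] in pixels: a listed point, or the origin of a listed thing).
The state is a dict: "time_s": time; "qpos": joint angles; "joint_vel": joint speeds; "tau": joint torques, N m; "ee_pos": TCP position; "eef_rot": TCP orientation; "force": force on the tool from outside, world axes, zero at the start; "moment": the same for the moment, N m; "grip_width": finger opening in m.
Only numpy, scipy, OpenCV 4.12 (cv2) and the standard library are available. Lean on these libraries where they do the work, as an engineer would, in place of code of your own. Each camera call takes 0.05 s, during which the arm holds its last target. There are 200 camera calls.

## Working session

There is one attempt and no reset: what is moved stays moved. The work goes in short steps, Python scripts to look and compute and a shell command to move; the robot and the scene stay as the last step left them, time stands still between calls to the robot, and variables do not carry over. Pictures are saved under pics/ and viewed, about 8 in all and at most 12, crops included, and the job is handed in when it is done.

```bash
mkdir -p pics; ls
cat > h.py <<'E'
import numpy as np, cv2
from station import ctrl
from scipy.spatial.transform import Rotation as R
def K(n):
    p=ctrl.camera_params(n); f=200/np.tan(np.radians(p["vertical_fov"])/2)
    return np.array([[f,0,p["cx"]],[0,f,p["cy"]],[0,0,1]]),np.array(p["distortion"],float),np.array(p["camera_from_world"])
def ray(n,px):
    k,d,T=K(n); u=cv2.undistortPoints(np.array([[px]],float),k,d)[0,0]
    Ti=np.linalg.inv(T); return Ti[:3,3],Ti[:3,:3]@np.array([u[0],u[1],1])
def at_z(n,px,z):
    o,v=ray(n,px); return o+v*(z-o[2])/v[2]
def at_d(n,px,dep):
    o,v=ray(n,px); return o+v*dep
def proj(n,P):
    k,d,T=K(n); return cv2.projectPoints(np.array(P,float).reshape(-1,3),cv2.Rodrigues(T[:3,:3])[0],T[:3,3],k,d)[0][:,0]
def cloud(n,dep):
    k,d,T=K(n); v,u=np.mgrid[0:400,0:640]
    q=cv2.undistortPoints(np.stack([u,v],-1).reshape(-1,1,2).astype(float),k,d)[:,0]
    P=np.c_[q,np.ones(len(q))]*dep.reshape(-1,1); Ti=np.linalg.inv(T)
    return (P@Ti[:3,:3].T+Ti[:3,3]).reshape(400,640,3)
def save(im,name): cv2.imwrite("pics/"+name,im[...,::-1])
E
python3 - <<'E'
from h import *
ims=[]
for n in("scene","top"):
    im,d=ctrl.camera(n); ims.append(im); np.savez(n+".npz",im=im,d=d)
    C=cloud(n,d); print(n,np.linalg.inv(K(n)[2])[:3,3].round(3))
    for l in("tape","turn_bar","empty_branch","tape_tree","red_tin","black_tin","roller"):
        for r in ctrl.place_of(n,l)[:4]:
            c=r["centre"]; z={"turn_bar":.222,"empty_branch":.09}.get(l,0)
            print(l,round(r["score"],2),np.round(c),at_z(n,c,z).round(3))
save(np.vstack(ims)[::1],"a.png")
E
```

```text
pics
scene [-0.136  0.952  0.853]
tape 0.91 [325. 212.] [ 0.63  -0.194  0.   ]
tape 0.87 [296. 297.] [0.461 0.184 0.   ]
tape 0.68 [342. 273.] [0.42  0.035 0.   ]
tape 0.64 [328. 248.] [ 0.514 -0.04  -0.   ]
turn_bar 0.66 [263. 169.] [0.699 0.017 0.222]
empty_branch 0.66 [240. 200.] [0.794 0.018 0.09 ]
tape_tree 0.56 [264. 237.] [0.699 0.026 0.   ]
red_tin 0.68 [277. 277.] [0.549 0.151 0.   ]
red_tin 0.58 [263. 234.] [0.709 0.018 0.   ]
black_tin 0.89 [271. 318.] [0.463 0.281 0.   ]
roller 0.82 [376. 235.] [ 0.432 -0.175  0.   ]
top [0.398 0.002 1.161]
tape 0.97 [391. 175.] [ 0.635 -0.21   0.   ]
tape 0.9 [414. 265.] [ 0.358 -0.271  0.   ]
tape 0.86 [313. 242.] [0.431 0.033 0.   ]
tape 0.8 [262. 228.] [0.473 0.19  0.   ]
turn_bar 0.64 [317. 132.] [0.706 0.016 0.222]
empty_branch 0.64 [312. 119.] [0.787 0.03  0.09 ]
tape_tree 0.77 [318. 153.] [0.71  0.016 0.   ]
red_tin 0.68 [280. 206.] [0.543 0.137 0.   ]
black_tin 0.56 [233. 233.] [0.461 0.28  0.   ]
roller 0.8 [385. 238.] [ 0.439 -0.184  0.   ]
```

```bash
python3 -c "
import cv2
a=cv2.imread('pics/a.png');cv2.imwrite('pics/s.png',cv2.resize(a[:400],(800,500)));cv2.imwrite('pics/t.png',cv2.resize(a[400:],(800,500)))"
```

```text
(no output)
```

View pics/s.png

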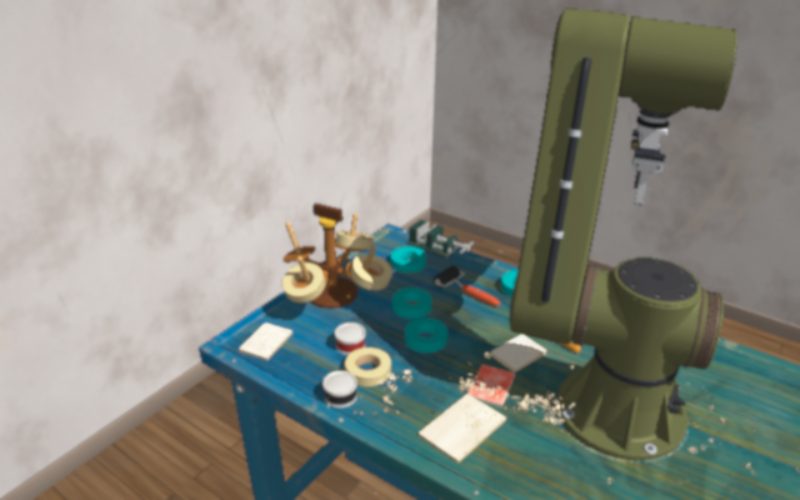

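View pics/t.png

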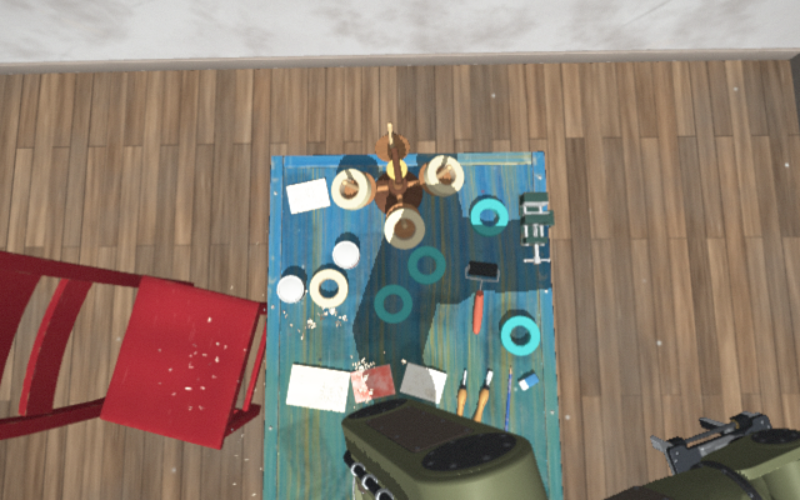

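The cream loose roll is at top (328,288)/800-px view, between the white-lidded tins (346,254) and (291,289). Four turquoise rings at (490,215), (427,265), (393,303) and (520,335) are look-alikes. The other cream rolls, at (354,189), (445,174) and (404,228), are fixed on the tree. The empty branch points away, with its peg tip at (390,128). Next I'll refine these from depth and confirm the roll in a crop.

Run:
```python
from h import *
o=ctrl.get_obs(); print({k:np.round(v,3) for k,v in o.items()}); Rm=R.from_euler('xyz',o["eef_rot"]).as_matrix(); print(Rm.round(2))
for n in("scene","top"):
    z=np.load(n+".npz"); C=cloud(n,z["d"])
    m=(np.abs(C[...,0]-.706)<.06)&(np.abs(C[...,1]-.016)<.06)&(C[...,2]>.215)&(C[...,2]<.25)
    P=C[m]; print(n,"bar",m.sum(),np.median(P,0).round(4), (cv2.minAreaRect(P[P[:,2]>.225][:,:2].astype(np.float32)) if (P[:,2]>.225).sum()>4 else 0))
    u,s,v=np.linalg.svd(P[:,:2]-P[:,:2].mean(0)); print("bar dir deg",np.degrees(np.arctan2(v[0,1],v[0,0])),s)
    hsv=cv2.cvtColor(z["im"],cv2.COLOR_RGB2HSV)
    c=(296,297) if n=="scene" else (262,228)
    # tape: top face
    m=(np.hypot(C[...,0]-.47,C[...,1]-.187)<.06)&(C[...,2]>.016)&(C[...,2]<.030)&(hsv[...,0]<40)
    P=C[m][:,:2]; (a,r)=cv2.minEnclosingCircle(P.astype(np.float32)); print("tape",m.sum(),a,r,P.mean(0))
    for t,g in(("red",(.546,.144)),("black",(.462,.28))):
        m=(np.hypot(C[...,0]-g[0],C[...,1]-g[1])<.045)&(C[...,2]>.032)&(C[...,2]<.045)
        print(t,m.sum(),C[m].mean(0).round(3))
im=np.load("top.npz")["im"]; save(cv2.resize(im[100:270,210:440],(800,591),interpolation=cv2.INTER_CUBIC),"crop1.png")
```

```text
{'time_s': np.float64(0.8), 'qpos': array([-1.324,  0.3  ,  1.521,  0.   ,  1.321, -0.067]), 'joint_vel': array([-0.   , -0.001, -0.   ,  0.001,  0.002,  0.001]), 'tau': array([ 1.0000e-03, -5.3162e+01, -3.5290e+01,  7.1000e-02,  2.1000e-02,
        0.0000e+00]), 'ee_pos': array([ 0.17 , -0.523,  0.205]), 'eef_rot': array([-3.142, -0.   , -1.257]), 'force': array([-0.181, -0.575, -0.218]), 'moment': array([-0.031,  0.016,  0.004]), 'grip_width': np.float64(0.094)}
[[ 0.31 -0.95  0.  ]
 [-0.95 -0.31  0.  ]
 [ 0.   -0.   -1.  ]]
scene bar 180 [0.6984 0.0213 0.2266] ((0.7001339197158813, 0.01749260164797306), (0.07470094412565231, 0.019196735695004463), 6.45994758605957)
bar dir deg -171.64033734285937 [0.29401233 0.04794722]
tape 649 (0.47293269634246826, 0.18473759293556213) 0.05639687180519104 [0.4644153  0.18786017]
red 326 [0.544 0.144 0.036]
black 421 [0.463 0.277 0.035]
top bar 163 [0.6994 0.0154 0.2345] ((0.7020625472068787, 0.015761302784085274), (0.0757407397031784, 0.013900640420615673), 7.852805137634277)
bar dir deg -172.4711501024131 [0.28119952 0.05189082]
tape 525 (0.46418988704681396, 0.19312572479248047) 0.05328935757279396 [0.46515763 0.18558908]
red 358 [0.544 0.143 0.037]
black 351 [0.465 0.275 0.037]
```

View pics/crop1.png

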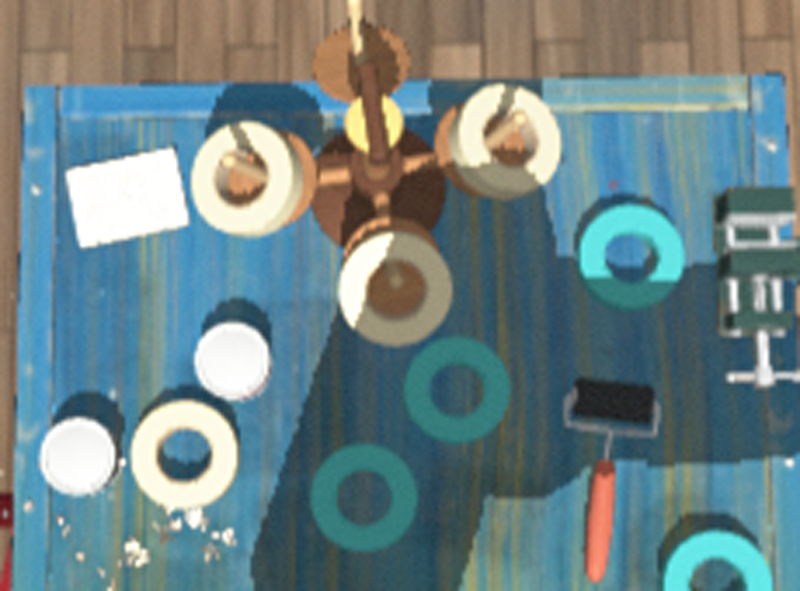

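Confirmed: the loose cream roll is at crop (185,455), beside the red tin (233,360) and the black tin (78,456). The bar is at (0.701, 0.016) with its length at 7.8°, so the mast needs about +3.005 rad. Moving above the bar.

```bash
python3 -m inch '[0,0,-5,0,0,0.09,0.5, 0,0,-5,0,0,0.087,0.5, -3.3,-4.28,0,0,0,0,0.5, -3.3,-4.28,0,0,0,0,0.5, -3.3,-4.28,0,0,0,0,0.5, -3.3,-4.28,0,0,0,0,0.5, -3.3,-4.28,0,0,0,0,0.5, -3.3,-4.28,0,0,0,0,0.5, -3.3,-4.28,0,0,0,0,0.5, -3.3,-4.28,0,0,0,0,0.5, -3.3,-4.28,0,0,0,0,0.5, -3.3,-4.28,0,0,0,0,0.5, -3.3,-4.28,0,0,0,0,0.5, -3.3,-4.28,0,0,0,0,0.5, -3.3,-4.28,0,0,0,0,0.5, -3.3,-4.28,0,0,0,0,0.5, 0,0,0,0,0,0,0.5]' 40
```

```text
time_s: 2.92
ee_pos: [0.7016, 0.0191, 0.3027]
eef_rot: [3.139, 0.001, -1.431]
force: [-0.2, 0.1, -0.0]
grip_width: 0.0472
```

```bash
python3 -m inch '[0.3,0,3.5,0,0,0,0.4, 0,0,3.5,0,0,0,0.4, 0,0,2.3,0,0,0,0.4, 0,0,0,0,0,0,0.4]'
python3 - <<'E'
from h import *
im,d=ctrl.camera("scene"); save(cv2.resize(im[130:250,200:360],(800,600),interpolation=cv2.INTER_CUBIC),"grip1.png")
E
```

```text
time_s: 3.42
ee_pos: [0.6999, 0.0126, 0.2112]
eef_rot: [3.139, 0.0, -1.435]
force: [0.5, 0.1, 1.5]
grip_width: 0.0379
```

View pics/grip1.png

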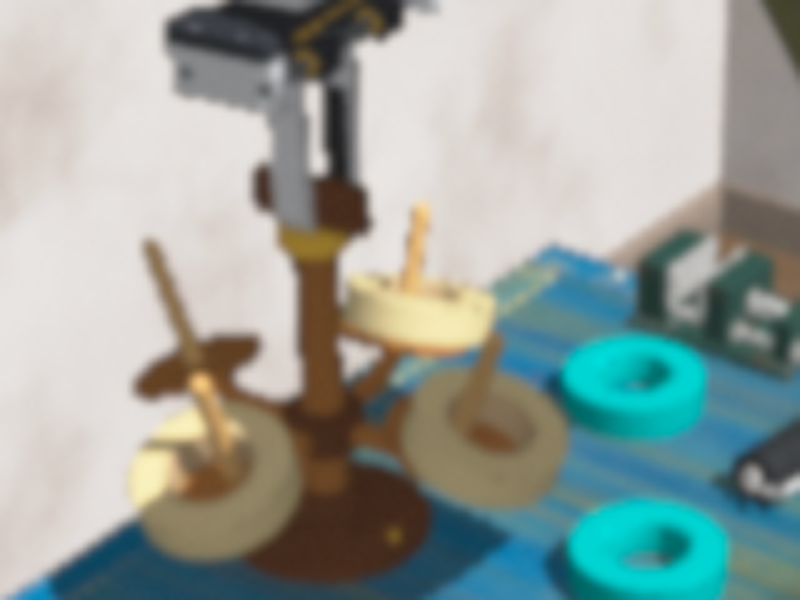

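The fingers straddle the bar at crop (315,200). The branches are clear and nothing is touching. Closing, then turning.

```bash
python3 -m inch '[-0.3,-0.1,0,0,0,0,0.4, 0,0,0,0,0,0,0, 0,0,0,0,0,0,0, 0,0,0,0,0,0,0, 0,0,0,0,0,0,0, 0,0,0,0,0,0,0]' 40 && python3 -m inch '[0,0,0,0,0,-0.1,0, 0,0,0,0,0,-0.17,0, 0,0,0,0,0,-0.17,0, 0,0,0,0,0,-0.17,0, 0,0,0,0,0,-0.17,0, 0,0,0,0,0,-0.17,0, 0,0,0,0,0,-0.17,0, 0,0,0,0,0,-0.17,0, 0,0,0,0,0,-0.17,0]'
```

```text
time_s: 4.22
ee_pos: [0.7018, 0.0137, 0.2129]
eef_rot: [-3.141, -0.004, -1.436]
force: [2.9, -13.0, 0.5]
grip_width: 0.0136
time_s: 5.35
ee_pos: [0.7042, 0.0119, 0.2129]
eef_rot: [3.136, -0.008, 0.028]
force: [28.9, -21.1, -7.0]
grip_width: 0.0136
```

```bash
python3 -m inch '[0.2,0.15,0,0,0,0,0, 0,0,0,0,0,-0.12,0, 0,0,0,0,0,-0.17,0, 0,0,0,0,0,-0.17,0, 0,0,0,0,0,-0.17,0, 0,0,0,0,0,-0.17,0]'
```

```text
time_s: 6.1
ee_pos: [0.7057, 0.0126, 0.2129]
eef_rot: [3.134, -0.003, 0.829]
force: [23.8, -9.5, -6.0]
grip_width: 0.0137
```

```bash
python3 -m inch '[0.06,0.2,0,0,0,0,0, 0,0,0,0,0,-0.14,0, 0,0,0,0,0,-0.15,0, 0,0,0,0,0,-0.15,0, 0,0,0,0,0,-0.15,0, 0,0,0,0,0,-0.15,0, 0,0,0,0,0,0,0, 0,0,0,0,0,0,0]'
```

```text
time_s: 7.1
ee_pos: [0.7063, 0.014, 0.2129]
eef_rot: [3.138, -0.0, 1.566]
force: [10.5, 0.3, -0.8]
grip_width: 0.0138
```

Run:
```python
from h import *
ims=[]
for n in("scene","top"):
    im,d=ctrl.camera(n); ims.append(im); np.savez(n+"2.npz",im=im,d=d)
    for l in("turn_bar","empty_branch","tape_tree"):
        for r in ctrl.place_of(n,l)[:2]:
            c=r["centre"]; z={"turn_bar":.222,"empty_branch":.09}.get(l,0)
            print(n,l,round(r["score"],2),np.round(c),at_z(n,c,z).round(3))
a=cv2.resize(ims[0][130:270,190:370],(720,560)); b=0
save(a,"turned.png")
```

```text
scene turn_bar 0.73 [261. 172.] [0.693 0.031 0.222]
scene turn_bar 0.53 [279. 280.] [0.362 0.363 0.222]
scene empty_branch 0.8 [290. 218.] [0.613 0.007 0.09 ]
scene tape_tree 0.63 [265. 234.] [0.705 0.014 0.   ]
```

View pics/turned.png

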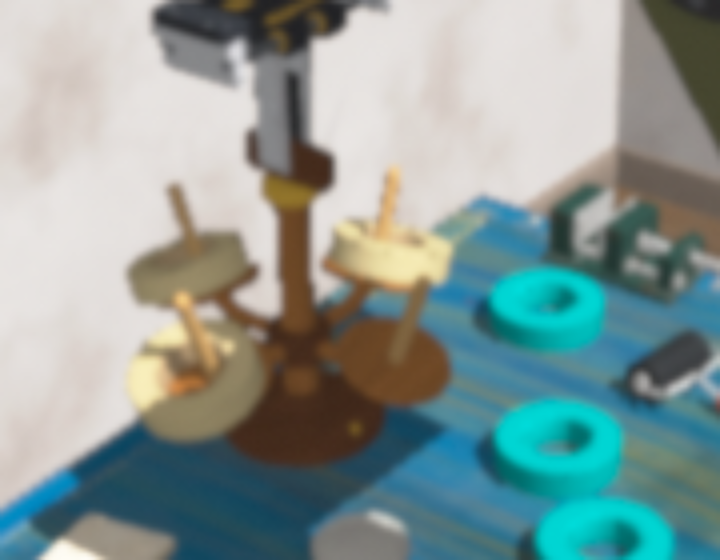

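Turned: the empty seat (395,360 in the crop) now points toward the robot, along −x. Next: let go, lift, and refit the tape and the mast angle.

```bash
python3 -m inch '[0,0,0,0,0,0,0.4, 0,0,0,0,0,0,0.4, 0,0,0,0,0,0,0.4, 0,0,-4,0,0,0,0.4, 0,0,-5,0,0,0,0.4, 0,0,-1,0,0,0.174,0.4, 0,0,0,0,0,0.174,0.4, 0,0,0,0,0,0.174,0.4, 0,0,0,0,0,0.174,0.4, 0,0,0,0,0,0.174,0.4, 0,0,0,0,0,0.174,0.4]'
python3 - <<'E'
from h import *
from scipy.optimize import least_squares
def fit(n,im,C):
    hsv=cv2.cvtColor(im,cv2.COLOR_RGB2HSV)
    m=((np.hypot(C[...,0]-.466,C[...,1]-.187)<.07)&(C[...,2]>.018)&(C[...,2]<.030)&(hsv[...,0]<40)&(hsv[...,1]>25)&(hsv[...,2]>110)).astype(np.uint8)
    k,l,s,c=cv2.connectedComponentsWithStats(m); i=1+s[1:,4].argmax(); P=C[l==i][:,:2]
    # best annulus 22..46
    f=lambda c:(lambda r:np.maximum(r-.046,0)+np.maximum(.022-r,0))(np.hypot(*(P-c).T))
    print(n,"tape",s[i,4],least_squares(f,P.mean(0),x_scale=.001,diff_step=1e-3).x.round(4),P.mean(0).round(4),((P.max(0)+P.min(0))/2).round(4))
z=np.load("top.npz");fit("top0",z["im"],cloud("top",z["d"]))
z=np.load("scene.npz");fit("scene0",z["im"],cloud("scene",z["d"]))
im,d=ctrl.camera("scene");C=cloud("scene",d)
fit("scene",im,C)
m=(np.abs(C[...,0]-.705)<.06)&(np.abs(C[...,1]-.015)<.06)&(C[...,2]>.215)&(C[...,2]<.245)
P=C[m]; u,s,v=np.linalg.svd(P[:,:2]-P[:,:2].mean(0)); print("bar",m.sum(),P.mean(0).round(4),np.degrees(np.arctan2(v[0,1],v[0,0])))
print(cv2.minAreaRect(P[:,:2].astype(np.float32)))
# peg points
m=(np.abs(C[...,0]-.60)<.04)&(np.abs(C[...,1]-.015)<.05)&(C[...,2]>.11)&(C[...,2]<.18)
P=C[m];print("peg",m.sum(),P.mean(0).round(4),P[P[:,2].argmax()].round(4))
for r in ctrl.place_of("scene","empty_branch")[:1]: print(r,at_z("scene",r["centre"],.09))
print(ctrl.get_obs()["force"],ctrl.get_obs()["qpos"].round(2))
E
```

```text
time_s: 8.88
ee_pos: [0.7052, 0.0141, 0.3125]
eef_rot: [-3.142, 0.0, 0.516]
force: [-0.6, -0.1, 0.4]
grip_width: 0.0376
top0 tape 85 [0.4667 0.1854] [0.4686 0.1872] [0.4653 0.186 ]
scene0 tape 596 [0.4645 0.1868] [0.4627 0.1887] [0.4649 0.187 ]
scene tape 545 [0.4647 0.1879] [0.4619 0.1898] [0.4652 0.1889]
bar 178 [0.6977 0.021  0.2265] -178.79491325121774
((0.7002301812171936, 0.01732506975531578), (0.02021395042538643, 0.07511921226978302), 89.21430969238281)
peg 75 [0.5926 0.02   0.1384] [0.5866 0.0182 0.165 ]
{'centre': [289.9, 219.0], 'score': 0.84} [0.60945687 0.01365454 0.09      ]
[-0.1640545  -1.09050595 -0.52659926] [-0.03  0.65  0.78 -0.    1.71 -0.55]
```

```bash
python3 -m inch '[-2.6,-4.4,0,0,0,0,0.53, -2.6,-4.4,0,0,0,0,0.53, -2.6,-4.4,0,0,0,0,0.53, -2.6,-4.4,0,0,0,0,0.53, -2.6,-4.5,0,0,0,0,0.53, -2.7,-4.5,0,0,0,0,0.53, 0,0,6,0,0,0,0.53, 0,0,6,0,0,0,0.53, 0,0,6,0,0,0,0.53, 0,0,3.5,0,0,0,0.53, 0,0,0,0,0,0,0.53, 0,0,0,0,0,0,0.53]'
python3 - <<'E'
from h import *
im,d=ctrl.camera("scene");save(cv2.resize(im[230:350,230:390],(800,600),interpolation=cv2.INTER_CUBIC),"pre.png")
o=ctrl.get_obs();Rm=R.from_euler('xyz',o["eef_rot"]).as_matrix();print(Rm.T@(np.array([.4376,.168,.004])-o["ee_pos"])*100)
E
```

```text
time_s: 10.48
ee_pos: [0.4374, 0.1666, 0.0991]
eef_rot: [3.141, -0.002, 0.524]
force: [0.2, -0.7, 0.1]
grip_width: 0.0499
[ 0.05232071 -0.12061389  9.52810178]
```

View pics/pre.png

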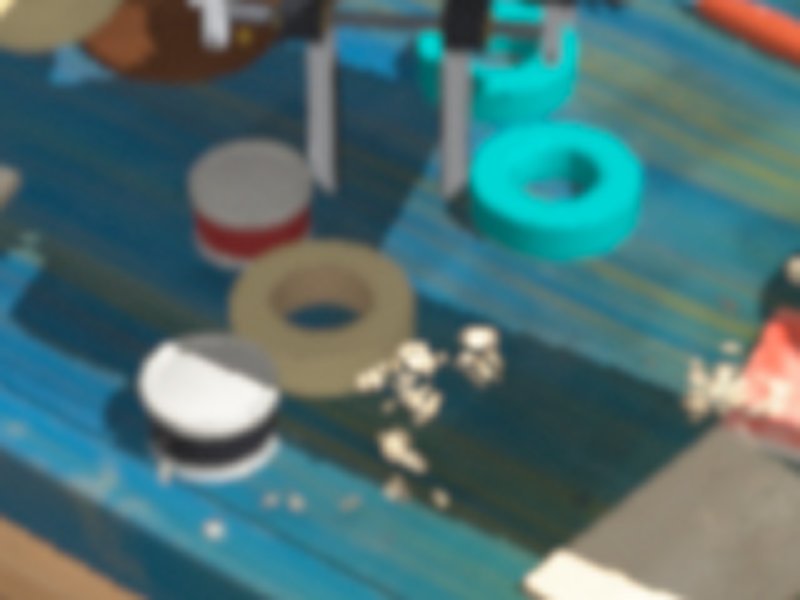

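Open fingers at crop (320,190) and (455,195) are above the cream roll (322,315), with the tins at (250,200) and (208,405). Descending to pinch.

```bash
python3 -m inch '[0.05,-0.12,3.5,0,0,0,0.53, 0,0,3,0,0,0,0.53, 0,0,2,0,0,0,0.53, 0,0,0.9,0,0,0,0.53, 0,0,0,0,0,0,0.53]' && python3 -m inch '[0,0,0,0,0,0,0.1, 0,0,0,0,0,0,0.1, 0,0,0,0,0,0,0.1, 0,0,0,0,0,0,0.1]' 30
```

```text
time_s: 11.15
ee_pos: [0.4368, 0.1677, 0.0041]
eef_rot: [3.141, -0.001, 0.522]
force: [0.9, -0.2, -0.4]
grip_width: 0.0501
time_s: 11.65
ee_pos: [0.4366, 0.1677, 0.0039]
eef_rot: [3.141, -0.0, 0.522]
force: [-1.1, -0.4, 6.0]
grip_width: 0.0241
```

```bash
python3 -m inch '[0,0,-1,0,0,0,0.1, 0,0,-4,0,0,0,0.1, 0,0,-5,0,0,0,0.1, 0,0,-5,0,0,0,0.1, 0,0,-5,0,0,0,0.1, 0,0,0,0,0,0.13,0.1, 0,0,0,0,0,0.13,0.1, 0,0,0,0,0,0.13,0.1, 0,0,0,0,0,0.132,0.1, 0,0,0,0,0.117,0,0.1, 0,0,0,0,0.116,0,0.1, 0,0,0,0,0.116,0,0.1, 0,0,0,0,0,0,0.1]'
python3 - <<'E'
from h import *
o=ctrl.get_obs();Rm=R.from_euler('xyz',o["eef_rot"]).as_matrix();print(Rm.round(3))
print(Rm.T@(np.array([.540,.0135,.173])-o["ee_pos"])*100)
E
```

```text
time_s: 13.28
ee_pos: [0.4353, 0.1677, 0.2038]
eef_rot: [-3.142, -0.349, 0.001]
force: [-0.4, -1.0, -1.7]
grip_width: 0.0241
[[ 0.94   0.001  0.342]
 [ 0.001 -1.     0.   ]
 [ 0.342 -0.    -0.94 ]]
[ 8.77496186 15.42461782  6.46492553]
```

```bash
python3 -m inch '[0,4,0,0,0,0,0.1, 0,4,0,0,0,0,0.1, 0,4,0,0,0,0,0.1, 2,3.4,0,0,0,0,0.1, 3.5,0,0,0,0,0,0.1, 3.3,0,0,0,0,0,0.1, 0,0,3,0,0,0,0.1, 0,0,3,0,0,0,0.1, 0,0,0,0,0,0,0.1, 0,0,0,0,0,0,0.1]'
python3 - <<'E'
from h import *
o=ctrl.get_obs();Rm=R.from_euler('xyz',o["eef_rot"]).as_matrix()
print(Rm.T@(np.array([.540,.0135,.173])-o["ee_pos"])*100)
ims=[]
for n in("scene","top"):
    im,d=ctrl.camera(n);C=cloud(n,d);np.savez(n+"3.npz",im=im,d=d)
    m=(np.abs(C[...,0]-.60)<.05)&(np.abs(C[...,1]-.015)<.02)&(C[...,2]>.10)&(C[...,2]<.155)
    if n=="scene": print("peg-ish",m.sum(),C[m].mean(0))
    S=np.array([.615,.0135,.09]);p=np.array([-.342,0,.94]);u=np.array([.94,0,.342])
    q=proj(n,[S,S+.08*p,.0*S+o["ee_pos"]+.034*(Rm[:,0])-.02*Rm[:,2]])
    print(n,q.round())
    c=q[1].astype(int)
    im=im.copy()
    for a in q: cv2.circle(im,tuple(a.round().astype(int)),1,(255,0,0),-1)
    ims.append(cv2.resize(im[c[1]-45:c[1]+65,c[0]-40:c[0]+40],(400,550),interpolation=cv2.INTER_CUBIC))
save(np.hstack(ims),"above.png")
E
```

```text
time_s: 14.52
ee_pos: [0.5399, 0.0135, 0.1784]
eef_rot: [-3.141, -0.349, -0.0]
force: [0.4, 0.2, -0.4]
grip_width: 0.0237
[-0.17339302  0.00086601  0.50763218]
peg-ish 84 [0.60821232 0.01956717 0.12013886]
scene [[288. 218.]
 [296. 198.]
 [302. 186.]]
top [[319. 177.]
 [319. 181.]
 [318. 187.]]
```

View pics/above.png

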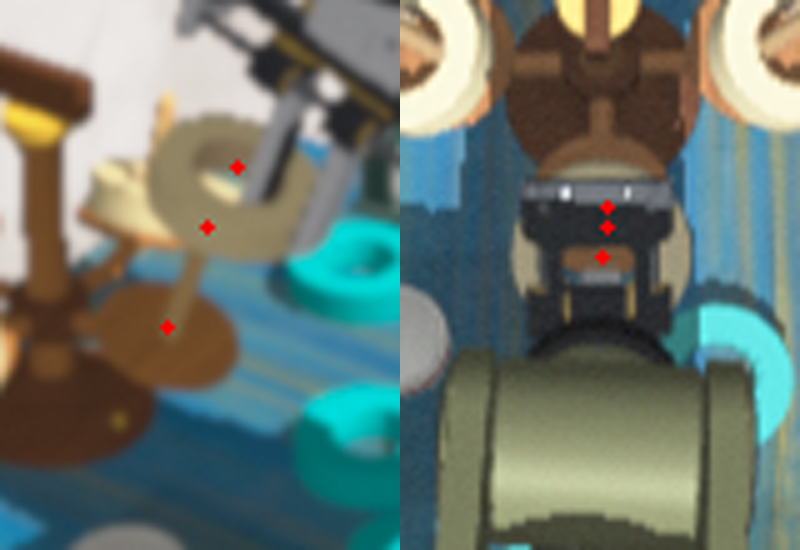

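The roll is held above the peg, but it looks more tilted than the seat. I'll fit its plane from depth.

Run:
```python
from h import *
o=ctrl.get_obs();Rm=R.from_euler('xyz',o["eef_rot"]).as_matrix();T=np.array(o["ee_pos"])
z=np.load("scene3.npz");C=cloud("scene",z["d"]);hsv=cv2.cvtColor(z["im"],cv2.COLOR_RGB2HSV)
L=(C-T)@Rm  # tool coords
m=(np.hypot(L[...,0]-.034,L[...,1])<.06)&(L[...,2]>-.05)&(L[...,2]<.03)&(hsv[...,0]>12)&(hsv[...,0]<40)&(hsv[...,1]>40)&(C[...,2]>.15)
P=L[m]; print(len(P),P.min(0),P.max(0))
rng=np.random.default_rng(0);best=0
for _ in range(2000):
    a=P[rng.choice(len(P),3,False)];n=np.cross(a[1]-a[0],a[2]-a[0]);l=np.linalg.norm(n)
    if l<1e-5: continue
    n/=l;k=abs((P-a[0])@n)<.0025
    if k.sum()>best: best=k.sum();B=k
Q=P[B];n=np.linalg.svd(Q-Q.mean(0))[2][2];n*=-np.sign(n[2]);print(best,n.round(3),Q.mean(0).round(4),"top centre",((Q.max(0)+Q.min(0))/2).round(4))
```

```text
627 [-0.01425171 -0.05127907 -0.04908387] [0.0783927  0.03867577 0.00608575]
333 [ 0.001  0.009 -1.   ] [ 0.0327 -0.0114 -0.0187] top centre [ 0.0321 -0.0052 -0.0185]
```

The roll is square to the tool and hasn't slipped. Lowering over the peg.

```bash
python3 -m inch '[-0.1,0,2,0,0,0,0.1, 0,0,2,0,0,0,0.1, 0,0,1.5,0,0,0,0.1, 0,0,0,0,0,0,0.1]' && python3 -m inch '[0,0,1.5,0,0,0,0.1, 0,0,1.5,0,0,0,0.1, 0,0,1,0,0,0,0.1, 0,0,0,0,0,0,0.1]'
```

```text
time_s: 15.12
ee_pos: [0.5573, 0.0136, 0.1248]
eef_rot: [-3.141, -0.348, -0.0]
force: [-0.3, -0.5, -1.0]
grip_width: 0.0238
time_s: 15.62
ee_pos: [0.5709, 0.0136, 0.0865]
eef_rot: [-3.141, -0.347, -0.0]
force: [-0.2, -0.7, -0.8]
grip_width: 0.0244
```

```bash
python3 -m inch '[0,0,0.3,0,0,0,0.1, 0,0,0.2,0,0,0,0.1, 0,0,0,0,0,0,0.1]' && python3 -m inch '[0,0,0.15,0,0,0,0.1, 0,0,0,0,0,0,0.1]'
```

```text
time_s: 16.0
ee_pos: [0.5729, 0.0136, 0.0829]
eef_rot: [3.142, -0.349, 0.0]
force: [-1.4, -0.2, -1.9]
grip_width: 0.024
time_s: 16.25
ee_pos: [0.5734, 0.0136, 0.0814]
eef_rot: [-3.142, -0.349, -0.0]
force: [0.3, 0.3, -0.9]
grip_width: 0.0238
```

```bash
python3 -m inch '[0,0,0.15,0,0,0,0.1, 0,0,0,0,0,0,0.1]' && python3 -m inch '[0,0,0.15,0,0,0,0.1, 0,0,0,0,0,0,0.1]'
python3 - <<'E'
from h import *
im,d=ctrl.camera("scene");save(cv2.resize(im[160:270,220:360],(760,597),interpolation=cv2.INTER_CUBIC),"low.png")
E
```

```text
time_s: 16.5
ee_pos: [0.5738, 0.0136, 0.0799]
eef_rot: [-3.142, -0.349, -0.0]
force: [-1.2, -0.2, -0.6]
grip_width: 0.0238
time_s: 16.75
ee_pos: [0.5742, 0.0137, 0.0794]
eef_rot: [3.142, -0.349, 0.0]
force: [-12.9, -0.6, 13.4]
grip_width: 0.0242
```

View pics/low.png

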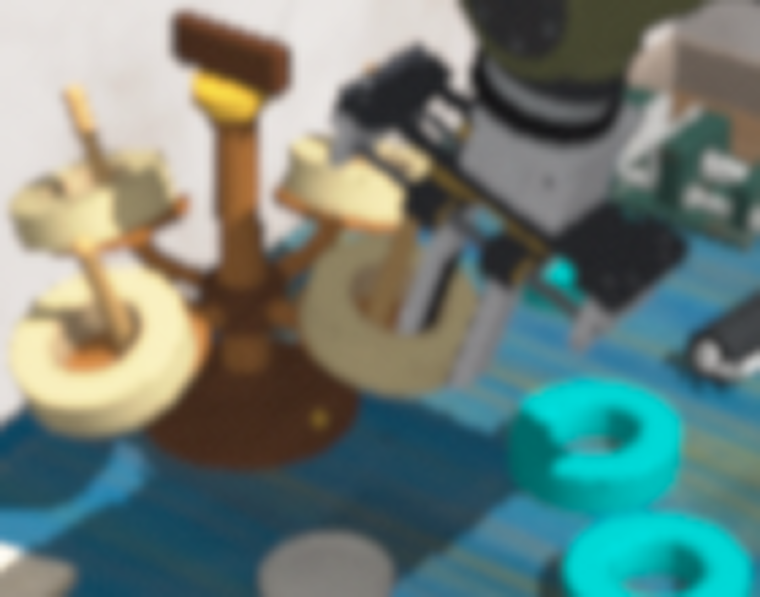

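Contact with the seat: the roll is around the peg at crop (390,320), with the fingers on the downhill side. Releasing slightly and withdrawing along the peg.

```bash
python3 -m inch '[0,0,-0.1,0,0,0,0.35, 0,0,0,0,0,0,0.35, 0,0,0,0,0,0,0.35]' && python3 -m inch '[0,0,-1,0,0,0,0.35, 0,0,-2,0,0,0,0.35, 0,0,-3,0,0,0,0.35, 0,0,-4,0,0,0,0.35, 0,0,-5,0,0,0,0.35, -4,0,-2,0,0,0,0.35, -5,0,0,0,0,0,0.35, -5,0,0,0,0,0,0.35, 0,0,0,0,0,0,0.35]'
python3 - <<'E'
from h import *
ims=[]
for n in("scene","top"):
    im,d=ctrl.camera(n);C=cloud(n,d)
    S=np.array([.615,.0135,.09]);p=np.array([-.342,0,.94]);u=np.array([.94,0,.342])
    L=np.stack([(C-S)@u,C[...,1]-S[1],(C-S)@p],-1)
    hsv=cv2.cvtColor(im,cv2.COLOR_RGB2HSV)
    m=(np.hypot(L[...,0],L[...,1])<.075)&(abs(L[...,2]-.024)<.012)&(hsv[...,0]>12)&(hsv[...,0]<40)
    P=L[m]
    if len(P)>30:
        B=np.ones(len(P),bool)
        for _ in range(5):
            q=P[B];c=q.mean(0);nn=np.linalg.svd(q-c)[2][2];nn*=np.sign(nn[2]);B=abs((P-c)@nn)<.003
        print(n,len(P),B.sum(),"normal",nn.round(3),"mid",((P[B].max(0)+P[B].min(0))/2).round(4),"h",c[2].round(4))
    m=(np.abs(C[...,0]-.703)<.06)&(np.abs(C[...,1]-.015)<.06)&(C[...,2]>.215)&(C[...,2]<.245)
    if m.sum()>20: print("bar",cv2.minAreaRect(C[m][:,:2].astype(np.float32)))
    ims.append(cv2.resize(im[160:270,220:360] if n=="scene" else im[120:230,250:390],(400,314),interpolation=cv2.INTER_CUBIC))
    for t,g in(("red",(.546,.144)),("black",(.462,.28))):
        m=(np.hypot(C[...,0]-g[0],C[...,1]-g[1])<.045)&(C[...,2]>.032)&(C[...,2]<.045); print(t,m.sum(),C[m].mean(0).round(3))
    r=ctrl.place_of(n,"roller"); print([at_z(n,x["centre"],0).round(3) for x in r[:1]])
save(np.hstack(ims),"done.png")
E
```

```text
time_s: 17.18
ee_pos: [0.5741, 0.0136, 0.0795]
eef_rot: [3.142, -0.349, 0.0]
force: [0.3, -1.4, 0.1]
grip_width: 0.0328
time_s: 18.3
ee_pos: [0.3821, 0.0137, 0.191]
eef_rot: [-3.142, -0.349, -0.0]
force: [0.9, -0.4, 1.0]
grip_width: 0.0329
scene 549 381 normal [-0.    -0.005  1.   ] mid [-0.011   0.0036  0.0233] h 0.0233
bar ((0.7009750008583069, 0.018937597051262856), (0.07580948621034622, 0.020389357581734657), 3.6240837574005127)
red 328 [0.544 0.144 0.036]
black 431 [0.463 0.277 0.035]
[array([ 0.436, -0.187,  0.   ])]
top 610 501 normal [0.001 0.003 1.   ] mid [-0.0079  0.001   0.0259] h 0.026
bar ((0.7014418244361877, 0.016582893207669258), (0.012940759770572186, 0.0732915848493576), 89.49063873291016)
red 356 [0.544 0.143 0.037]
black 348 [0.464 0.275 0.037]
[array([ 0.439, -0.186,  0.   ])]
```

View pics/done.png

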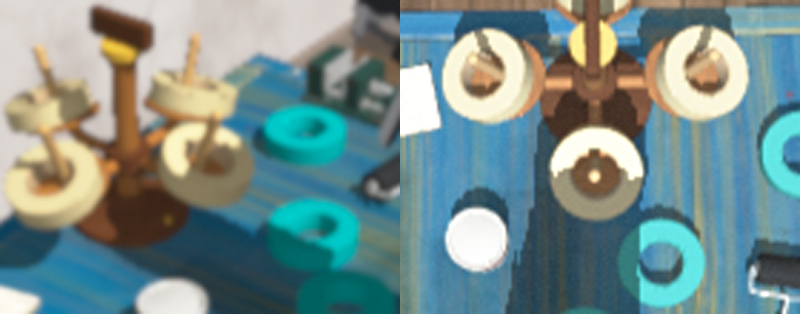

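The roll lies flat on the seat around the peg (top half-picture (595,175)). Its normal is parallel to the peg and its top face is 23–26 mm above the seat. The bar is within about 1° of facing by the top view, and the tins and roller haven't moved. Handing in.

```bash
python3 -m inch '[0,0,0,0,0,0,0.35, 0,0,0,0,0,0,0.35]' && python3 -c "
from station import ctrl
print(ctrl.hand_in())"
```

```text
time_s: 18.75
ee_pos: [0.3847, 0.0136, 0.1914]
eef_rot: [-3.142, -0.349, 0.0]
force: [0.5, 0.5, -0.5]
grip_width: 0.0328
the job is handed in; nothing more can be done
None
```

I gripped the top bar, turned the tree about 3.0 rad so the empty branch points at the robot's side, and let go. Then I hung the loose cream roll on that branch, pressed it lightly onto the seat with about 19 N, released it and backed away. I handed the job in at 18.75 s, with no verdict reported.

- **Roll:** in both cameras it lies flat on the seat around the peg. Its tilt matches the seat's within 0.3°, and its top face is 23–26 mm above the seat (the roll is 24 mm high).
- **Tree:** the top camera puts the bar within about 0.5° of facing. The scene camera disagreed, giving 3.6° in its last fit after about 1° earlier. I trust the top view more, since it sees the bar squarely.
- **Tins and roller:** their measured positions match the starting ones to within about 1 mm for the tins and 12 mm for the roller. The larger roller difference is in the scene camera only; the top camera shows 2 mm.
- **Forces:** the highest wrist force I saw was about 36 N, sideways, partway through turning the bar. I eased it by shifting the grip. Readings come only at the end of each move, so brief peaks in between would not show.

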